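# Gather the bearing balls in a covered dish and uncover it

## Robot

A 6-joint arm with a two-finger parallel gripper is mounted at the origin on the work surface. World frame = base frame: x ahead of the robot, y to its left, z up, the work surface at z = 0. Lengths are in m, angles in degrees, forces in N, time in s.
With the tool pointing down it reaches from about 0.25 to 0.725 m from the base axis. Payload 9.7 kg.
Tool frame: the origin (TCP) lies midway between the tips of the shut fingers; the grasp point (between the pads) lies 19 mm behind it; x points along the fingers, y is the direction in which the jaws open and shut, and the axes are right-handed (so a half turn about x gives the same grasp; the last joint's range is limited). The gripper opens to 85 mm and grips with 20 to 120 N. Pads are 22 mm wide; open, the fingers measure 114 mm over their backs; the gripper's body (76 mm by 85 mm) begins 54 mm behind the grasp point. The pads swing forward as they close: fully open they stand 13 mm farther back than shut.
Start: joints at [-63.713, 4.979, 10.078, 95.1, 0, 90], TCP at [0.244, -0.493, 0.231] pointing down, gripper open.
Joint ranges: [-179.16, 179.16], [-48.56, 103.87], [-65.8, 70.77], [-126.05, 130.52], [-82.76, 87.17], [-180, 180]. Speed limits (degrees/s): [127.2, 127.2, 147.25, 180, 180, 180].

## Interface

Orientations are given as [roll, pitch, yaw] about the fixed x, y, z axes, in that order (R = Rz(yaw) Ry(pitch) Rx(roll)).
In Python, from workcell import bot, cams gives the robot as it stands.
- The arm moves only by the tool apply_moves, never from a script. Its argument "commands" is a list of rows, each a list of 5 numbers: the shift along the tool's x, y, z in m, then the turn about the tool's x in rad, then the opening, from -1 (shut) to 1 (fully open). In form: [[tx, ty, tz, roll, hand], ...]. A call has 1 to 12 rows; each row is the pose to reach, as a shift and turn from the pose measured when the call began, along the tool's axes at that moment; what a row does not reach only later rows make up. A row lasts 1/10 s, in which the tool goes at most 50 mm and 8.59 degrees, less where a joint would pass 70% of its speed; a pose out of reach is approached as far as the arm can. A call with a gripper value outside its range is refused whole. The fingers move at their own pace and stop on an object; "newtons" is the grip in N (left out, the last holds). Time passes only in rows, so rows that repeat a pose let the fingers close. It gives the time, the measured TCP pose, the force and the opening at its end, in the units of the state.
- bot.get_obs(): the state, without advancing time (a new reading comes with each control period).
- cams.camera(name): name is "scene" or "top" or "wrist"; returns a dict with "frame" (480x640x3 uint8, blue, green, red), "depth" (480x640 float32, m along the optical axis (not along the pixel's ray), 0 where there is no reading), "camera_matrix" (3x3 intrinsics, pixels), "R" (3x3) and "t" (3): a world point X has camera coordinates R X + t; the wrist camera has in their place "mount" (4x4, takes a point from camera to tool coordinates, whose origin is the TCP and whose axes are the tool frame's). Camera axes: x right, y down, z forward; pixel columns grow to the right and rows downward; lengths in m; the calibration is good to about 2 mm. A picture is of the moment at which its call begins: read the wrist's pose just before it.
- bot.job_done(): hands the job in, once; it reports no verdict.
Trained networks look in the newest picture that a camera, given by its name, has taken for a name from the list of things; names that differ only in an ending like _2 or _b are one class to them, and where a whole thing is asked for, a point or a joint stands for the part that bears it (a point fixed in the world has none). Each returns a list of dicts, best first, with "confidence" (0 to 1); they miss things now and then, are a little off and sometimes report something else, mostly with a low value. They report only what shows in the picture. A call takes as long as a camera call. They do not tell look-alikes from the thing itself.
- cams.spot_in(name, camera): "rect" ([left, top, right, bottom] in pixels, round what is visible of it).
The state is a dict: "time": time; "q": joint angles; "qd": joint speeds; "joint_efforts": joint torques, N m; "ee_pos": TCP position; "tcp_rot": TCP orientation; "wrist_force": force on the tool from outside, world axes, zero at the start; "torque": the same for the moment, N m; "opening": finger opening in m.
Only numpy, scipy, OpenCV 4.12 (cv2) and the standard library are available. Lean on these libraries where they do the work, as an engineer would, in place of code of your own. Each camera call takes 0.05 s, during which the arm holds its last target. There are 200 camera calls.

## Task

Pick up the blue dish with the clear, yellow-handled cover, keeping the loose cover on, and tilt it so that both bearing balls inside roll over into the white trough at one end; then set the dish back level where it stood. After that lift the cover off by its yellow handle and lay it gently, handle up, in the middle of the bare part of the green mat beside the dish.

Things in the scene. Friction and masses are not known exactly. Their poses are not given: they have to be found in the camera images.
- dish_center (a point): Centre of the blue dish with the clear cover, half-way up (19 mm above its underside). 120 mm long (x), 56 wide (y: grip across it from above), 38 high, walls 4, 0.4 kg in all; z up. White trough at its -x end: x = -56 to -34 mm, floor 4 mm above the underside. It stands on a green mat 240 x 320 x 3 mm (its x, y), bare around it but for two low metal bits at the +x corners.
- cover_knob (a point): Centre of the yellow bar handle (34 long in x, 14 wide, 20 high) on the clear cover, 60 g: plate 116 x 52 x 4 mm, top 10 mm below this point, under it a 5 mm step loose in the dish (1.5 mm play). This point is 33 mm above the dish's centre; 19 above a surface the cover lies on. The middle of the mat's bare half is 150 mm (within 20) from the dish's centre along the dish's +y.
- ball_a_center (a point): Centre of a 16 mm steel ball in the dish, starting at its +x end. The dish's floor is a ramp, 14 mm above the underside at the trough's sill, falling 6 degrees to 4.5 mm at the +x end: balls roll into the trough when the -x end is tipped well down (22 degrees is ample) and stay there when it is level again, 7 mm below the dish's centre.
- ball_b_center (a point): Centre of the second 16 mm steel ball, also starting at the dish's +x end. (A grey dish with a steel cover and red handle elsewhere on the bench holds other parts and is not wanted.)
Mind the look-alikes: they are no part of the job. Of the things that look like the part that bears dish_center, the largest one is meant.

How it is judged:
By the outcome, as a careful person would: the job done as asked, in the order asked, and still so for the second after the job is handed in, with the robot touching nothing.
It also fails if it takes over 64 s, if anything falls off the work surface, if the arm or the gripper's body presses on something with over 40 N, if the wrist force passes 120 N, or if a joint passes its speed limit or range.

## Working session

There is one attempt and no reset: what is moved stays moved. The work goes in short steps, Python scripts to look and compute and a tool call to move; the robot and the scene stay as the last step left them, time stands still between calls to the robot, and variables do not carry over. Pictures are saved under pics/ and viewed, about 8 in all and at most 12, crops included, and the job is handed in when it is done.

Besides the shell and the picture viewer there is one more tool, called after ">>>" as a command line: name --pt "numbers of a row" for each row, then --argument value for the rest. apply_moves: Moves the arm, as the interface text tells. Its arguments: {"type":"object","properties":{"commands":{"type":"array"},"newtons":{"type":"number"}},"required":["commands"]}

```bash
mkdir -p pics; ls; python3 - <<'E'
from workcell import bot, cams
import cv2, numpy as np
s=bot.get_obs(); print(s)
ims=[]
for c in ("scene","top"):
    d=cams.camera(c); np.savez(f"{c}0.npz",**d); 
    print(c,d["camera_matrix"].tolist(),d["R"].round(3).tolist(),d["t"].round(3).tolist())
    for n in ("dish_center","cover_knob","ball_a_center"):
        print(n,[(np.round(x["rect"]).tolist(),round(x["confidence"],2)) for x in cams.spot_in(n,c)])
    cv2.imwrite(f"pics/{c}0.png",d["frame"])
E
```

```text
pics
{'time': 0.0, 'q': array([-6.37115777e+01,  5.01020554e+00,  1.00365640e+01,  9.51004069e+01,
        6.28740993e-04,  9.00001344e+01]), 'qd': array([ 0.03634791,  0.00052463,  0.10369971,  0.04082437,  0.06031253,
       -0.07850748]), 'joint_efforts': array([-2.61837013e-04, -5.20386422e+01,  4.64801252e+01,  1.62709260e-02,
       -6.23265237e-05,  2.79523306e-05]), 'ee_pos': array([ 0.24349308, -0.49291449,  0.23061056]), 'tcp_rot': array([-90.48634884,  89.92594891, 115.80193858]), 'wrist_force': array([0.20298035, 0.50221059, 0.35907076]), 'torque': array([-0.01002955, -0.02442893,  0.03424959]), 'opening': 0.08525964962725611}
scene [[434.62817329441856, 0.0, 320.90120746900726], [0.0, 434.62817329441856, 231.91319072868953], [0.0, 0.0, 1.0]] [[-0.719, 0.695, 0.004], [0.56, 0.582, -0.59], [-0.412, -0.422, -0.807]] [0.544, -0.176, 1.256]
dish_center [([268.0, 140.0, 301.0, 161.0], 0.85), ([200.0, 236.0, 231.0, 275.0], 0.6), ([276.0, 201.0, 320.0, 243.0], 0.58)]
cover_knob [([277.0, 194.0, 315.0, 232.0], 0.75)]
ball_a_center []
top [[613.5400027674101, 0.0, 329.0365067058956], [0.0, 613.5400027674101, 245.8451520810061], [0.0, 0.0, 1.0]] [[-0.022, -1.0, -0.011], [-0.996, 0.023, -0.083], [0.083, 0.009, -0.997]] [-0.168, 0.628, 1.15]
dish_center [([480.0, 326.0, 530.0, 376.0], 0.96), ([390.0, 137.0, 431.0, 185.0], 0.91), ([363.0, 251.0, 371.0, 262.0], 0.5)]
cover_knob [([365.0, 243.0, 408.0, 307.0], 0.95)]
ball_a_center []
```

```bash
python3 -c "
import cv2,numpy as np
a=cv2.imread('pics/scene0.png');b=cv2.imread('pics/top0.png');print(a.shape)"
```

```text
(480, 640, 3)
```

View pics/top0.png

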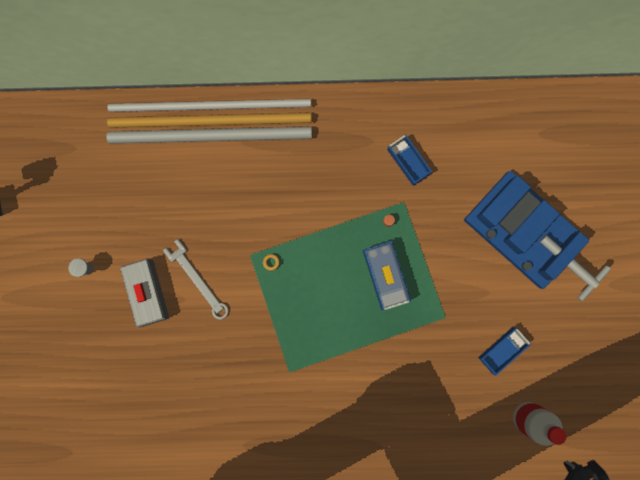

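View pics/scene0.png

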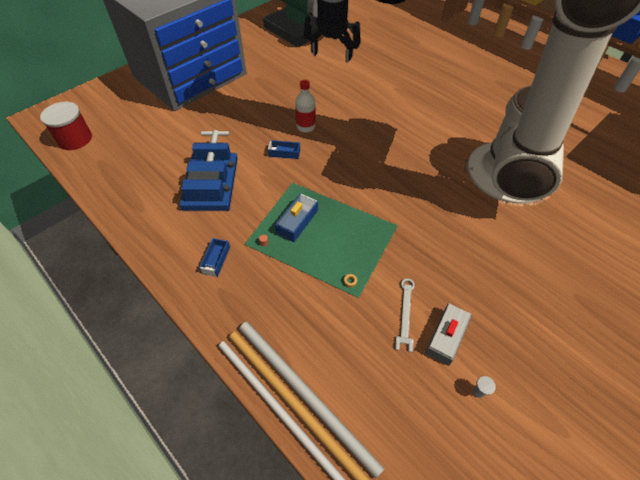

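The top view shows the dish on the mat at (387,275). Its white trough is at the lower end (395,300), the yellow handle at (388,274), and the bare mat half to its left around (310,295). The other two blue dishes are small open look-alikes, and the scene view agrees.

```bash
cat > h.py <<'E'
import numpy as np, cv2
def load(c): return dict(np.load(c))
def cloud(d):
    v,u=np.mgrid[0:480,0:640]; K=d["camera_matrix"]; z=d["depth"]
    P=np.stack([(u-K[0,2])/K[0,0]*z,(v-K[1,2])/K[1,1]*z,z],-1)
    return (P-d["t"])@d["R"]
def tri(ds,pix):
    Ps=[d["camera_matrix"]@np.c_[d["R"],d["t"]] for d in ds]
    X=cv2.triangulatePoints(Ps[0],Ps[1],np.float64(pix[0]),np.float64(pix[1]))[:,0]
    X=X[:3]/X[3]
    for P,p in zip(Ps,pix):
        q=P@np.r_[X,1]; print(" reproj err",(q[:2]/q[2]-p).round(2))
    return X
def rect(xy):
    (c,(w,h),a)=cv2.minAreaRect(np.float32(xy*1000)); return np.array(c)/1000,w,h,a
E
python3 - <<'E'
from h import *
T,S=load("top0.npz"),load("scene0.npz")
pix=[]
for d,box in ((T,(350,400,230,320)),(S,(270,325,190,245))):
    hsv=cv2.cvtColor(d["frame"],cv2.COLOR_BGR2HSV)
    m=np.zeros((480,640),bool); m[box[2]:box[3],box[0]:box[1]]=1
    y=m&(hsv[...,0]>15)&(hsv[...,0]<35)&(hsv[...,1]>130)&(hsv[...,2]>100)
    C=cloud(d); v,u=np.nonzero(y); pix.append((u.mean(),v.mean()))
    print("yellow",y.sum(),pix[-1],u.min(),u.max(),v.min(),v.max(),"xyz",np.median(C[y],0).round(4),"zmax",np.percentile(C[y][:,2],95).round(4))
    g=(hsv[...,0]>60)&(hsv[...,0]<90)&(hsv[...,1]>100)&(C[...,2]<.012)&(C[...,2]>-.01)&(C[...,0]>.2)&(C[...,0]<.8)
    n,l,st,_=cv2.connectedComponentsWithStats(g.astype(np.uint8)); k=1+st[1:,4].argmax(); gm=l==k
    print("mat z",np.median(C[gm][:,2]).round(4),"rect",rect(C[gm][:,:2]))
    for lo,hi in ((.012,.1),(.03,.1)):
        w=m&(C[...,2]>lo)&(C[...,2]<hi)
        print("dish z>",lo,w.sum(),rect(C[w][:,:2]),np.percentile(C[w][:,2],[5,25,50,75,95]).round(4))
    # rim: z histogram
    w=m&(C[...,2]>.01); print(np.histogram(C[w][:,2],bins=np.arange(.01,.08,.005)))
print(tri((T,S),pix))
print(cv2.imwrite("pics/crop.png",cv2.resize(np.hstack([T["frame"][220:320,340:440],S["frame"][170:270,250:350]]),(800,400),interpolation=2)))
E
```

```text
yellow 141 (np.float64(387.5248226950355), np.float64(274.56028368794324)) 382 393 266 283 xyz [ 0.5645 -0.2888  0.0651] zmax 0.0693
mat z 0.0034 rect (array([ 0.54674274, -0.21489406]), 236.99755859375, 317.72625732421875, 17.737648010253906)
dish z> 0.012 1717 (array([ 0.56558887, -0.29062543]), 120.08467864990234, 56.2043342590332, 15.795580863952637) [0.0397 0.0435 0.0454 0.0473 0.0649]
dish z> 0.03 1679 (array([ 0.5655918 , -0.29063901]), 120.07835388183594, 56.190277099609375, 15.8069486618042) [0.0405 0.0436 0.0455 0.0474 0.065 ]
(array([ 13,  11,   8,  13,  10,  48, 662, 788,  25,   6,  57,  82,   1,
         0]), array([0.01 , 0.015, 0.02 , 0.025, 0.03 , 0.035, 0.04 , 0.045, 0.05 ,
       0.055, 0.06 , 0.065, 0.07 , 0.075, 0.08 ]))
yellow 95 (np.float64(296.9894736842105), np.float64(207.33684210526314)) 283 322 190 215 xyz [ 0.5665 -0.2848  0.0629] zmax 0.0676
mat z 0.0027 rect (array([ 0.54913525, -0.21135162]), 237.58396911621094, 315.48431396484375, 17.981630325317383)
dish z> 0.012 1095 (array([ 0.56746094, -0.28823154]), 121.80620574951172, 58.809722900390625, 16.528154373168945) [0.0175 0.0386 0.0438 0.0456 0.0629]
dish z> 0.03 913 (array([ 0.56725208, -0.28829352]), 120.9174575805664, 58.809722900390625, 16.528156280517578) [0.0343 0.0425 0.0444 0.0461 0.0635]
(array([ 50,  45,  54,  52,  49,  74, 419, 275,  13,  13,  48,  22,   0,
         0]), array([0.01 , 0.015, 0.02 , 0.025, 0.03 , 0.035, 0.04 , 0.045, 0.05 ,
       0.055, 0.06 , 0.065, 0.07 , 0.075, 0.08 ]))
 reproj err [-0.35  0.37]
 reproj err [-0.75 -0.05]
[ 0.5643495  -0.28915293  0.05734231]
True
```

View pics/crop.png

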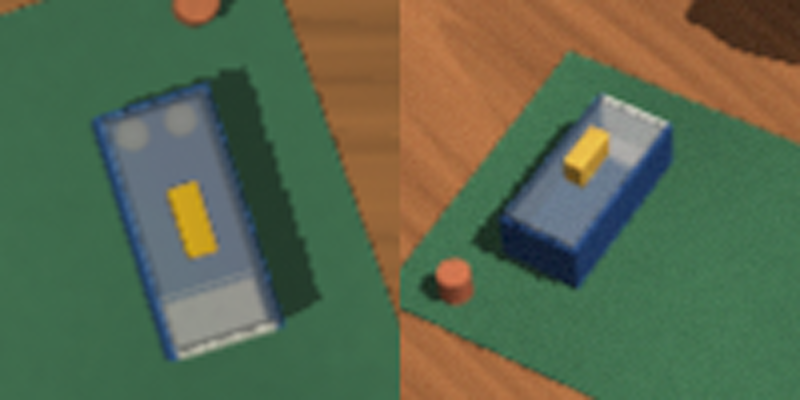

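The crops agree: two balls at the dish's upper (+x) end, the white trough at the lower (−x) end, dish yaw about 16.5°, and the cover on.

Moves can only roll about the tool's axis, so I have to tilt the dish by pivoting it in the pads: grip near its +x end and lift while the −x edge rests on the mat. First I'll go above it and refine with the wrist camera.

```bash
cat >> h.py <<'E'
from scipy.spatial.transform import Rotation as Ro
def Rtool(s): return Ro.from_euler('xyz',s["tcp_rot"],degrees=True).as_matrix()
def plan(s,target,jaw):
    """tool-frame shift to target (world TCP) and roll putting tool y at world yaw jaw (deg, mod 180)"""
    R=Rtool(s); d=R.T@(np.array(target)-s["ee_pos"])
    cur=np.degrees(np.arctan2(R[1,1],R[0,1])); x=-(jaw-cur)  # tool x down: roll +a turns yaw by -a
    x=(x+90)%180-90
    return d.round(4), np.radians(x).round(4), cur.round(2)
E
python3 - <<'E'
from workcell import bot
from h import *
s=bot.get_obs(); print(Rtool(s).round(3),s["q"].round(1))
D=np.array([.566,-.2895]); a=np.radians(16.5); ex=np.array([np.cos(a),np.sin(a)])
print(plan(s,[*D,.25],106.5))
E
```

```text
[[-0.     0.443 -0.897]
 [ 0.    -0.897 -0.443]
 [-1.    -0.     0.   ]] [-63.7   5.   10.1  95.1  -0.   90. ]
(array([-0.0188, -0.0397, -0.3793]), np.float64(0.1709), np.float64(-63.71))
```

>>> apply_moves --pt "-0.019 -0.005 -0.05 0.03 1" --pt "-0.019 -0.01 -0.1 0.06 1" --pt "-0.019 -0.015 -0.15 0.09 1" --pt "-0.019 -0.02 -0.2 0.12 1" --pt "-0.019 -0.025 -0.25 0.15 1" --pt "-0.019 -0.03 -0.3 0.171 1" --pt "-0.019 -0.035 -0.34 0.171 1" --pt "-0.019 -0.04 -0.38 0.171 1" --pt "-0.019 -0.04 -0.38 0.171 1" --pt "-0.019 -0.04 -0.38 0.171 1" --newtons 20

```text
time: 1.4
ee_pos: [0.5671, -0.2882, 0.2496]
tcp_rot: [-39.3, 89.9, 157.3]
wrist_force: [0.2, 0.4, 0.0]
opening: 0.0856
```

```bash
cat >> h.py <<'E'
def wrist(bot,cams,save=None):
    s=bot.get_obs(); d=cams.camera("wrist"); M=d["mount"]
    Rwc=Rtool(s)@M[:3,:3]; o=Rtool(s)@M[:3,3]+s["ee_pos"]
    d["R"]=Rwc.T; d["t"]=-Rwc.T@o
    if save: np.savez(save,**d)
    return s,d
def yellow(d,C,near,rad=.1):
    hsv=cv2.cvtColor(d["frame"],cv2.COLOR_BGR2HSV)
    return (hsv[...,0]>15)&(hsv[...,0]<35)&(hsv[...,1]>130)&(hsv[...,2]>90)&(np.hypot(C[...,0]-near[0],C[...,1]-near[1])<rad)&(C[...,2]>.01)
def dish(C,near,lo=.03,hi=.049,rad=.085):
    w=(np.hypot(C[...,0]-near[0],C[...,1]-near[1])<rad)&(C[...,2]>lo)&(C[...,2]<hi)
    return w
E
python3 - <<'E'
from workcell import bot,cams
from h import *
s,d=wrist(bot,cams,"w0.npz"); print(s["time"],s["ee_pos"],s["tcp_rot"],s["q"].round(1))
C=cloud(d); near=[.566,-.2895]
y=yellow(d,C,near); print(y.sum(),np.median(C[y],0).round(4)); 
top=y&(C[...,2]>.06); print("knob top",rect(C[top][:,:2]),np.median(C[top][:,2]))
w=dish(C,near); print("dish",w.sum(),rect(C[w][:,:2]),np.median(C[w][:,2]))
cv2.imwrite("pics/w0.png",d["frame"])
E
```

```text
1.4 [ 0.56708114 -0.28824213  0.24958043] [-39.27262568  89.93260516 157.3233907 ] [-26.9  18.1  27.4  99.4  -0.  136.5]
744 [ 0.5685 -0.2882  0.0648]
knob top (array([ 0.59683447, -0.28014255]), 95.77787780761719, 13.629079818725586, 16.153263092041016) 0.06486744799972387
dish 8155 (array([ 0.56606531, -0.28885013]), 120.67813110351562, 56.201141357421875, 15.880295753479004) 0.04482481289914838
```

View pics/w0.png

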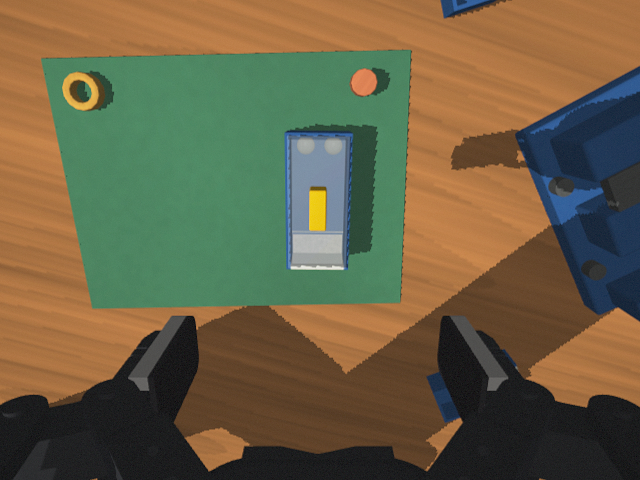

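The wrist view confirms the pose: dish centre (0.566, −0.289), yaw 16°, cover top z 45 mm and knob top 65 mm, matching the text. Both balls are at the +x end at (305,145) and (333,145).

```bash
python3 - <<'E'
from workcell import bot
from h import *
s=bot.get_obs()
print(plan(s,[.612,-.2758,.02],106.0), Rtool(s).round(4).tolist())
E
```

```text
(array([ 0.23  ,  0.0004, -0.0476]), np.float64(0.009), np.float64(-73.48)) [[-0.0007, 0.2843, -0.9587], [0.0002, -0.9587, -0.2843], [-1.0, -0.0004, 0.0006]]
```

>>> apply_moves --pt "0.02 0 -0.047 0.009 1" --pt "0.07 0 -0.047 0.009 1" --pt "0.12 0 -0.047 0.009 1" --pt "0.16 0 -0.047 0.009 1" --pt "0.19 0 -0.047 0.009 1" --pt "0.215 0 -0.047 0.009 1" --pt "0.23 0 -0.047 0.009 1" --pt "0.23 0 -0.047 0.009 1" --pt "0.23 0 -0.047 0.009 1" --newtons 20

```text
time: 2.35
ee_pos: [0.6114, -0.2763, 0.0213]
tcp_rot: [126.5, 90.0, -37.6]
wrist_force: [0.0, -0.1, 0.7]
opening: 0.0855
```

>>> apply_moves --pt "0 0 0 0 0.4" --pt "0 0 0 0 0.3" --pt "0 0 0 0 0.2" --pt "0 0 0 0 0.1" --pt "0 0 0 0 0.1" --pt "0 0 0 0 0.1" --pt "0 0 0 0 0.1" --newtons 20

```text
time: 3.05
ee_pos: [0.6121, -0.2765, 0.0233]
tcp_rot: [139.0, 89.8, -25.0]
wrist_force: [-1.5, 0.3, 5.9]
opening: 0.0557
```

```bash
cat >> h.py <<'E'
def report(bot,cams,near,save,hi=.12):
    s,d=wrist(bot,cams,save+"w.npz"); t=cams.camera("top"); sc=cams.camera("scene")
    np.savez(save+"t.npz",**t); np.savez(save+"s.npz",**sc)
    print("t",s["time"],"pos",s["ee_pos"].round(4),"F",s["wrist_force"].round(1),"open",round(s["opening"],4))
    for n,q in (("top",t),("scene",sc),("wrist",d)):
        C=cloud(q); y=yellow(q,C,near)
        print(n,"yellow",y.sum(),np.median(C[y],0).round(4) if y.any() else None)
    C=cloud(t);w=dish(C,near,.02,hi,.09); 
    if w.sum()>50: print("top dish",rect(C[w][:,:2]),np.percentile(C[w][:,2],[2,50,98]).round(4))
    cv2.imwrite("pics/"+save+".png",np.hstack([cv2.resize(t["frame"][215:335,330:450],(400,400)),cv2.resize(sc["frame"][150:270,230:350],(400,400))]))
E
python3 - <<'E'
from workcell import bot,cams
from h import *
report(bot,cams,[.566,-.289],"g1")
E
```

```text
t 3.05 pos [ 0.6121 -0.2765  0.0233] F [-1.5  0.3  5.9] open 0.0557
top yellow 0 None
scene yellow 7 [ 0.5525 -0.2871  0.0595]
wrist yellow 808 [ 0.5831 -0.2853  0.0506]
```

>>> apply_moves --pt "-0.002 0 0 0 0.1" --pt "-0.004 0 0.001 0 0.1" --pt "-0.006 0 0.002 0 0.1" --pt "-0.008 0 0.002 0 0.1" --pt "-0.01 0 0.003 0 0.1" --pt "-0.012 0 0.004 0 0.1" --pt "-0.014 0 0.005 0 0.1" --pt "-0.016 0 0.005 0 0.1" --pt "-0.016 0 0.005 0 0.1" --pt "-0.016 0 0.005 0 0.1" --newtons 20

```text
time: 4.2
ee_pos: [0.6073, -0.2779, 0.0393]
tcp_rot: [139.3, 89.8, -24.8]
wrist_force: [0.1, -0.3, -4.1]
opening: 0.0558
```

```bash
python3 - <<'E'
from workcell import bot,cams
from h import *
report(bot,cams,[.566,-.289],"g2")
E
```

```text
t 4.2 pos [ 0.6073 -0.2779  0.0393] F [ 0.1 -0.3 -4.1] open 0.0558
top yellow 0 None
scene yellow 5 [ 0.5464 -0.289   0.0749]
wrist yellow 856 [ 0.578  -0.2868  0.0659]
```

View pics/g2.png

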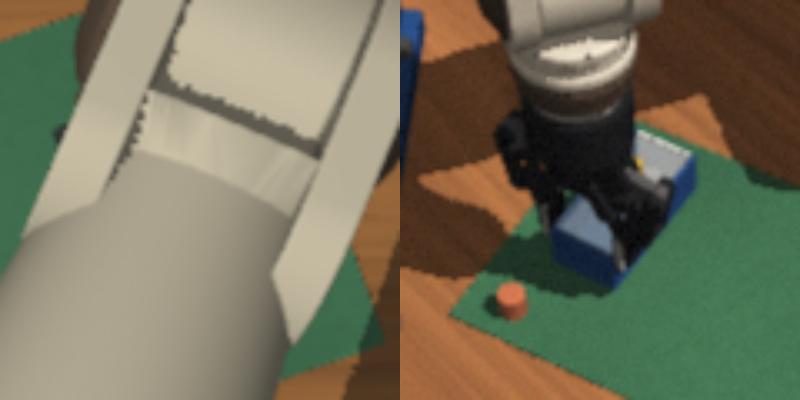

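The force is −4 N, the full weight, so the whole dish lifted level and the pads' friction held it. I'll lower it near the mat and ease the grip so the −x end can sag.

>>> apply_moves --pt "0.003 0 0 0 0.1" --pt "0.007 0 0 0 0.1" --pt "0.007 0 0 0 0.2" --pt "0.007 0 0 0 0.24" --pt "0.007 0 0 0 0.26" --pt "0.007 0 0 0 0.28" --pt "0.007 0 0 0 0.28" --newtons 20

```text
time: 5.05
ee_pos: [0.6073, -0.2779, 0.0322]
tcp_rot: [138.5, 89.8, -25.6]
wrist_force: [-0.6, -0.2, -4.0]
opening: 0.0555
```

>>> apply_moves --pt "0 0 0 0 0.29" --pt "0 0 0 0 0.29" --pt "0 0 0 0 0.3" --pt "0 0 0 0 0.3" --newtons 20

```text
time: 5.45
ee_pos: [0.6074, -0.2779, 0.0322]
tcp_rot: [139.6, 89.8, -24.5]
wrist_force: [0.0, 0.4, -3.8]
opening: 0.0558
```

>>> apply_moves --pt "0 0 0 0 0.305" --pt "0 0 0 0 0.305" --pt "0 0 0 0 0.31" --pt "0 0 0 0 0.31" --newtons 20

```text
time: 5.85
ee_pos: [0.6073, -0.2779, 0.0324]
tcp_rot: [137.4, 89.8, -26.6]
wrist_force: [-0.2, -0.3, -3.1]
opening: 0.0561
```

```bash
cat >> h.py <<'E'
def tilt(d,cen=(.566,-.289),yaw=16):
    C=cloud(d); a=np.radians(yaw); e=np.array([[np.cos(a),np.sin(a)],[-np.sin(a),np.cos(a)]])
    p=(C[...,:2]-cen)@e.T; z=C[...,2]
    w=(d["depth"]>0)&(abs(p[...,1])<23)&(p[...,0]>-.09)&(p[...,0]<.02)&(abs(abs(p[...,1])-.016)<.006)&(z>.006)&(z<.1)
    x,zz=p[w][:,0],z[w]
    for _ in range(6):
        k=np.polyfit(x,zz,1); r=zz-np.polyval(k,x); g=abs(r)<max(.002,1.5*np.median(abs(r))); x,zz=x[g],zz[g]
    y=yellow(d,C,cen); 
    print("tilt deg",round(float(np.degrees(np.arctan(k[0]))),2),"plate z at x=0",round(float(k[1]),4),"n",len(x),"x range",x.min().round(3),x.max().round(3),"knob dishxyz",(np.median(p[y],0).round(4),np.median(z[y]).round(4)) if y.any() else None)
E
python3 - <<'E'
from workcell import bot,cams
from h import *
tilt(load("w0.npz")); tilt(load("g1w.npz")); tilt(load("g2w.npz"))
s,d=wrist(bot,cams,"g3.npz"); print(s["wrist_force"].round(2)); tilt(d)
E
```

```text
tilt deg -0.03 plate z at x=0 0.0449 n 2347 x range -0.058 0.02 knob dishxyz (array([0.0027, 0.0002]), np.float64(0.0648))
tilt deg 0.48 plate z at x=0 0.0447 n 1547 x range 0.008 0.02 knob dishxyz (array([ 0.0175, -0.0012]), np.float64(0.0506))
tilt deg 1.91 plate z at x=0 0.0595 n 2422 x range 0.002 0.02 knob dishxyz (array([ 0.0121, -0.0012]), np.float64(0.0659))
[-0.23 -0.28 -3.13]
tilt deg 4.98 plate z at x=0 0.0501 n 2559 x range -0.0 0.02 knob dishxyz (array([ 0.0115, -0.0016]), np.float64(0.0578))
```

The estimate is 5° of tilt now: the dish pivots in the pads with its −x edge down. Next I'll follow the arc upward with this light grip.

>>> apply_moves --pt "-0.002 0 0.001 0 0.31" --pt "-0.004 0 0.0015 0 0.31" --pt "-0.006 0 0.002 0 0.31" --pt "-0.008 0 0.003 0 0.31" --pt "-0.01 0 0.004 0 0.31" --pt "-0.012 0 0.005 0 0.31" --pt "-0.012 0 0.005 0 0.31" --newtons 20

```text
time: 6.6
ee_pos: [0.6025, -0.2794, 0.0448]
tcp_rot: [138.2, 89.8, -25.8]
wrist_force: [1.3, -0.2, -2.5]
opening: 0.0561
```

```bash
python3 - <<'E'
from workcell import bot,cams
from h import *
s,d=wrist(bot,cams,"g4.npz"); print(s["wrist_force"].round(2),s["opening"]); tilt(d)
E
```

```text
[ 1.32 -0.23 -2.49] 0.05606434176212113
tilt deg 10.88 plate z at x=0 0.0572 n 3611 x range -0.013 0.02 knob dishxyz (array([ 0.005 , -0.0016]), np.float64(0.0664))
```

>>> apply_moves --pt "-0.003 0 0.001 0 0.31" --pt "-0.006 0 0.003 0 0.31" --pt "-0.009 0 0.005 0 0.31" --pt "-0.012 0 0.006 0 0.31" --pt "-0.015 0 0.008 0 0.31" --pt "-0.018 0 0.01 0 0.31" --pt "-0.021 0 0.012 0 0.31" --pt "-0.024 0 0.014 0 0.31" --pt "-0.024 0 0.014 0 0.31" --pt "-0.024 0 0.014 0 0.31" --newtons 20

```text
time: 7.65
ee_pos: [0.5892, -0.2832, 0.0688]
tcp_rot: [141.6, 89.8, -22.5]
wrist_force: [1.9, -0.5, -0.4]
opening: 0.0562
```

```bash
python3 - <<'E'
from workcell import bot,cams
from h import *
s,d=wrist(bot,cams,"g5.npz"); print(s["wrist_force"].round(2),s["opening"]); tilt(d)
sc=cams.camera("scene")
cv2.imwrite("pics/g5.png",np.hstack([cv2.resize(d["frame"],(533,400)),cv2.resize(sc["frame"][150:270,230:310],(267,400))]))
E
```

```text
[ 1.89 -0.49 -0.42] 0.05619347645223219
tilt deg 22.95 plate z at x=0 0.0743 n 5581 x range -0.054 0.02 knob dishxyz (array([-0.0115, -0.0017]), np.float64(0.0827))
```

View pics/g5.png

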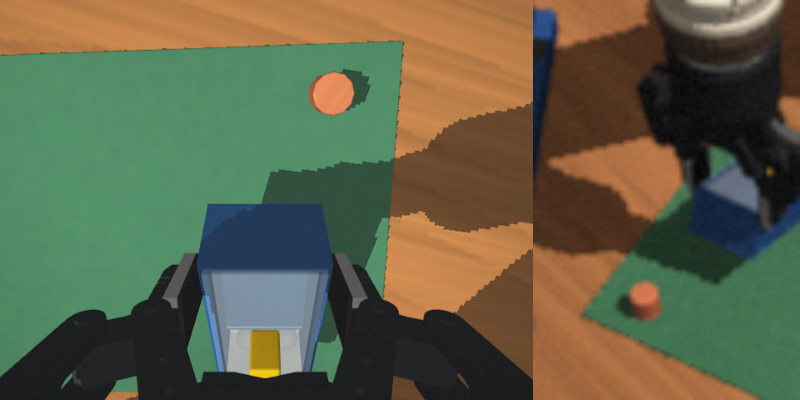

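The picture shows the dish tilted 23° with its −x end down and the cover on. Pale discs, seemingly the balls, show beside the handle's foot at (242,345) and (290,345), i.e. in the trough. I'll firm the grip and lift it clear briefly while tilted, then come back down the same arc.

>>> apply_moves --pt "0 0 0 0 0.2" --pt "0 0 0 0 0.1" --pt "-0.003 0 0 0 0.1" --pt "-0.006 0 0 0 0.1" --pt "-0.01 0 0 0 0.1" --pt "-0.012 0 0 0 0.1" --pt "-0.012 0 0 0 0.1" --pt "-0.012 0 0 0 0.1" --pt "-0.012 0 0 0 0.1" --newtons 50

```text
time: 8.65
ee_pos: [0.5892, -0.2831, 0.0804]
tcp_rot: [142.1, 89.8, -22.0]
wrist_force: [0.2, 0.0, -5.4]
opening: 0.0542
```

```bash
python3 - <<'E'
from workcell import bot,cams
from h import *
s,d=wrist(bot,cams,"g6.npz"); print(s["wrist_force"].round(2),s["opening"]); tilt(d)
cv2.imwrite("pics/g6.png",cv2.resize(d["frame"][300:480,200:480],(800,514)))
E
```

```text
[ 0.23  0.02 -5.44] 0.05416443082853021
tilt deg 24.02 plate z at x=0 0.0849 n 5574 x range -0.057 0.02 knob dishxyz (array([-0.0118, -0.0015]), np.float64(0.0935))
```

View pics/g6.png

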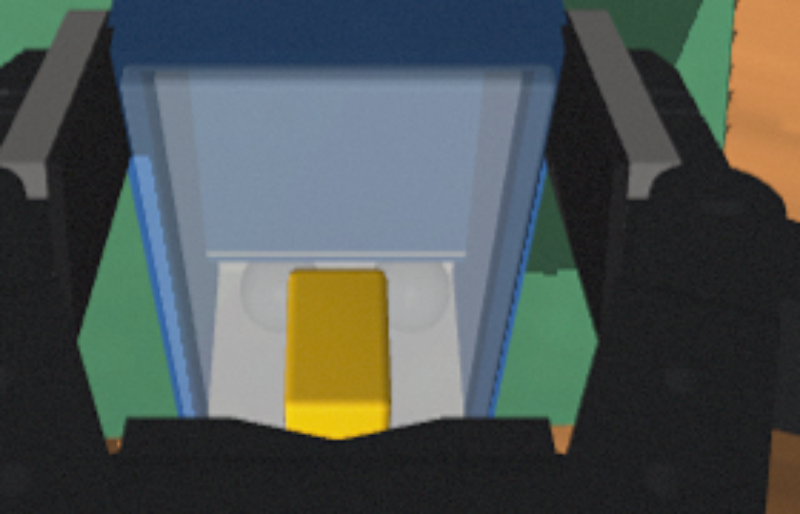

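Both balls lie in the white trough, seen through the cover at (265,295) and (415,295) in the crop. Now I'll lower, ease the grip and reverse the arc.

>>> apply_moves --pt "0.004 0 0 0 0.1" --pt "0.008 0 0 0 0.1" --pt "0.011 0 0 0 0.1" --pt "0.012 0 0 0 0.2" --pt "0.012 0 0 0 0.28" --pt "0.012 0 0 0 0.31" --pt "0.012 0 0 0 0.31" --newtons 20

```text
time: 9.4
ee_pos: [0.5893, -0.2831, 0.0687]
tcp_rot: [142.6, 89.8, -21.4]
wrist_force: [1.9, 1.1, -1.3]
opening: 0.0561
```

>>> apply_moves --pt "0.003 0 -0.002 0 0.31" --pt "0.006 0 -0.004 0 0.31" --pt "0.009 0 -0.006 0 0.31" --pt "0.012 0 -0.008 0 0.31" --pt "0.015 0 -0.01 0 0.31" --pt "0.018 0 -0.0115 0 0.31" --pt "0.021 0 -0.013 0 0.31" --pt "0.024 0 -0.014 0 0.31" --pt "0.024 0 -0.014 0 0.31" --newtons 20

```text
time: 10.3
ee_pos: [0.6026, -0.2791, 0.044]
tcp_rot: [139.4, 89.8, -24.7]
wrist_force: [0.6, 0.4, -1.7]
opening: 0.0557
```

```bash
python3 - <<'E'
from workcell import bot,cams
from h import *
s,d=wrist(bot,cams,"g7.npz"); print(s["wrist_force"].round(2),s["opening"]); tilt(d)
R=Rtool(s); print((R.T@(np.array([.6121,-.2765,.0233])-s["ee_pos"])).round(4))
E
```

```text
[ 0.61  0.43 -1.69] 0.05573291476806564
tilt deg 5.16 plate z at x=0 0.0505 n 4273 x range -0.019 0.02 knob dishxyz (array([ 0.01  , -0.0014]), np.float64(0.0675))
[ 0.0207  0.     -0.0098]
```

>>> apply_moves --pt "0.002 0 -0.0005 0 0.31" --pt "0.004 0 -0.001 0 0.31" --pt "0.006 0 -0.002 0 0.31" --pt "0.008 0 -0.002 0 0.31" --pt "0.01 0 -0.002 0 0.31" --pt "0.012 0 -0.002 0 0.31" --pt "0.012 0 -0.002 0 0.31" --newtons 20

```text
time: 11.05
ee_pos: [0.6045, -0.2787, 0.0321]
tcp_rot: [137.4, 89.8, -26.6]
wrist_force: [0.3, -0.6, -1.1]
opening: 0.0561
```

```bash
python3 - <<'E'
from workcell import bot,cams
from h import *
s,d=wrist(bot,cams,"g8.npz"); print(s["wrist_force"].round(2),s["opening"]); tilt(d)
E
```

```text
[ 0.31 -0.6  -1.08] 0.05613817882608911
tilt deg 0.08 plate z at x=0 0.0449 n 3672 x range -0.009 0.02 knob dishxyz (array([ 0.0149, -0.0013]), np.float64(0.0593))
```

The dish is level again at its original height. I'll release, rise and check where it stands.

>>> apply_moves --pt "0 0 0 0 0.34" --pt "0 0 0 0 0.4" --pt "0 0 0 0 0.6" --pt "0 0 0 0 0.9" --pt "0 0 0 0 1" --pt "-0.03 0 0 0 1" --pt "-0.08 0 0.02 0 1" --pt "-0.13 0 0.05 0 1" --pt "-0.18 0 0.05 0 1" --pt "-0.21 0 0.05 0 1" --pt "-0.21 0 0.05 0 1" --newtons 20

```text
time: 12.2
ee_pos: [0.5567, -0.293, 0.2493]
tcp_rot: [136.4, 89.3, -27.6]
wrist_force: [0.6, -0.6, 0.4]
opening: 0.0856
```

```bash
cat >> h.py <<'E'
def look(bot,cams,near,save):
    s,d=wrist(bot,cams,save+".npz"); C=cloud(d); w=dish(C,near)
    print("t",s["time"],s["ee_pos"].round(4)); r=rect(C[w][:,:2]); print("dish",r,np.median(C[w][:,2]).round(4))
    y=yellow(d,C,r[0],.035); tp=y&(C[...,2]>np.percentile(C[y][:,2],50)-.004); print("knob",rect(C[tp][:,:2]),np.median(C[tp][:,2]).round(4)); tilt(d)
    return s,d,r
E
python3 - <<'E'
from workcell import bot,cams
from h import *
s,d,r=look(bot,cams,[.566,-.289],"l1")
cv2.imwrite("pics/l1.png",d["frame"][100:400,200:500])
t=load("w0.npz"); C=cloud(t); y=yellow(t,C,[.566,-.289],.035)&(C[...,2]>.06); print("w0 knob",rect(C[y][:,:2]))
E
```

```text
t 12.2 [ 0.5567 -0.293   0.2493]
dish (array([ 0.56449341, -0.29078369]), 120.38439178466797, 56.16196060180664, 15.820173263549805) 0.0448
knob (array([ 0.56479327, -0.2902294 ]), 33.07942581176758, 13.018046379089355, 16.11931800842285) 0.0649
tilt deg -0.05 plate z at x=0 0.0449 n 2497 x range -0.06 0.02 knob dishxyz (array([ 0.0002, -0.0009]), np.float64(0.0648))
w0 knob (array([ 0.56689417, -0.28881454]), 33.4360466003418, 13.629079818725586, 16.153263092041016)
```

View pics/l1.png

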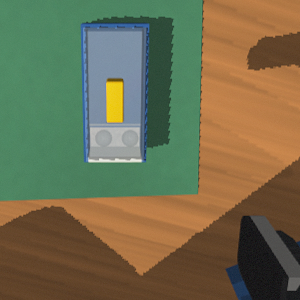

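The picture shows both balls in the trough at (103,138) and (130,138), the cover on, and the dish within about 2 mm of its start. Next is the handle.

```bash
python3 - <<'E'
from workcell import bot
from h import *
s=bot.get_obs(); print(s["ee_pos"],s["tcp_rot"])
print(plan(s,[.5646,-.2905,.048],106.0))
E
```

```text
[ 0.55658346 -0.29279171  0.24580574] [136.77113417  89.46765999 -27.28883304]
(array([ 0.1979, -0.0013, -0.007 ]), np.float64(-0.0011), np.float64(-74.06))
```

>>> apply_moves --pt "0.04 -0.001 -0.007 0 0.6" --pt "0.08 -0.001 -0.007 0 0.2" --pt "0.12 -0.001 -0.007 0 0" --pt "0.15 -0.001 -0.007 0 0" --pt "0.16 -0.001 -0.007 0 0" --pt "0.16 -0.001 -0.007 0 0" --pt "0.16 -0.001 -0.007 0 0" --newtons 20

```text
time: 12.95
ee_pos: [0.5648, -0.2908, 0.0872]
tcp_rot: [136.6, 89.4, -27.5]
wrist_force: [0.5, -0.3, 1.1]
opening: 0.0427
```

```bash
python3 - <<'E'
from workcell import bot,cams
from h import *
s,d=wrist(bot,cams); C=cloud(d); y=yellow(d,C,[.5646,-.2905],.04)&(C[...,2]>.06); print(y.sum(),rect(C[y][:,:2]),np.median(C[y][:,2]),s["ee_pos"],s["tcp_rot"],s["opening"])
print(plan(s,[.5646,-.2905,.048],106.0))
E
```

```text
2268 (array([ 0.56495166, -0.29081244]), 34.09327697753906, 13.596904754638672, 15.371426582336426) 0.06478906018321659 [ 0.56484741 -0.29082633  0.08723635] [136.59988722  89.38652548 -27.45971688] 0.04265723360022947
(array([ 0.0392, -0.0007,  0.0005]), np.float64(-0.0011), np.float64(-74.06))
```

>>> apply_moves --pt "0.012 0 0 0 0" --pt "0.024 0 0 0 0" --pt "0.034 0 0 0 0" --pt "0.0385 0 0 0 0" --pt "0.0385 0 0 0 -0.2" --pt "0.0385 0 0 0 -0.5" --pt "0.0385 0 0 0 -0.7" --pt "0.0385 0 0 0 -0.9" --pt "0.0385 0 0 0 -0.9" --pt "0.0385 0 0 0 -0.9" --newtons 30

```text
time: 14.0
ee_pos: [0.5658, -0.2913, 0.0498]
tcp_rot: [137.0, 89.3, -27.1]
wrist_force: [-0.8, 0.7, 3.3]
opening: 0.0131
```

>>> apply_moves --pt "-0.003 0 0 0 -0.9" --pt "-0.007 0 0 0 -0.9" --pt "-0.012 0 0 0 -0.9" --pt "-0.02 0 0 0 -0.9" --pt "-0.03 0 0 0 -0.9" --pt "-0.045 0 0 0 -0.9" --pt "-0.06 0 0 0 -0.9" --pt "-0.075 0 0 0 -0.9" --pt "-0.08 0 0 0 -0.9" --pt "-0.08 0 0 0 -0.9" --newtons 40

```text
time: 15.0
ee_pos: [0.5654, -0.2911, 0.1312]
tcp_rot: [136.7, 89.2, -27.3]
wrist_force: [0.7, -0.4, -0.8]
opening: 0.0131
```

```bash
python3 - <<'E'
from workcell import bot,cams
from h import *
s,d=wrist(bot,cams,"l2.npz"); print(s["wrist_force"].round(2),s["opening"],s["ee_pos"],s["tcp_rot"])
a=np.radians(16); ey=np.array([-np.sin(a),np.cos(a)]); D=np.array([.5645,-.2905]); P=D+.15*ey
R=Rtool(s); z0=s["ee_pos"][2]
print("place",P, plan(s,[*P,z0],106))
# cover lies: knob centre at 3+19=22 vs on dish 55 -> TCP z 0.0498-0.033
print("down",z0-(0.0498-.033))
t=cams.camera("top")
cv2.imwrite("pics/l2.png",np.hstack([cv2.resize(d["frame"],(533,400)),cv2.resize(t["frame"][200:380,240:360],(267,400))]))
E
```

```text
[ 0.71 -0.45 -0.82] 0.013111506279604324 [ 0.56541754 -0.29113654  0.13123608] [136.74720662  89.16051572 -27.31506085]
place [ 0.5231544  -0.14631075] (array([-0.0015, -0.1509,  0.0009]), np.float64(-0.0011), np.float64(-74.07))
down 0.11443608112877214
```

View pics/l2.png

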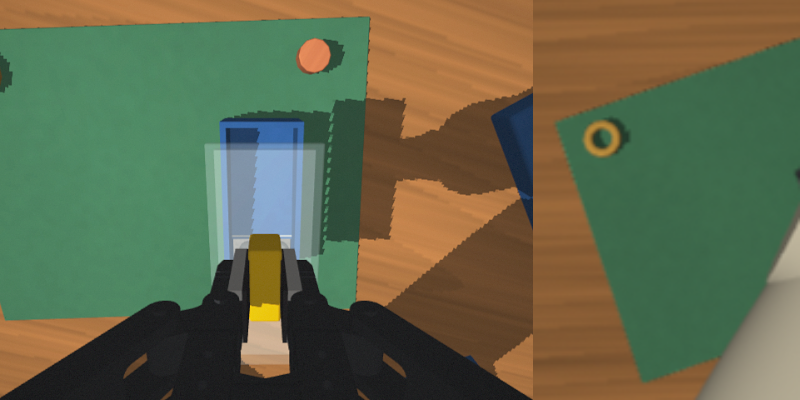

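The cover is off and held by the yellow bar. The open dish below looks undisturbed, and the bare mat half is clear.

>>> apply_moves --pt "0 -0.02 0.001 0 -0.9" --pt "0 -0.05 0.001 0 -0.9" --pt "0 -0.08 0.001 0 -0.9" --pt "0 -0.11 0.001 0 -0.9" --pt "0 -0.135 0.001 0 -0.9" --pt "0 -0.151 0.001 0 -0.9" --pt "0.02 -0.151 0.001 0 -0.9" --pt "0.045 -0.151 0.001 0 -0.9" --pt "0.07 -0.151 0.001 0 -0.9" --pt "0.09 -0.151 0.001 0 -0.9" --pt "0.1 -0.151 0.001 0 -0.9" --pt "0.1 -0.151 0.001 0 -0.9" --newtons 40

```text
time: 16.3
ee_pos: [0.5225, -0.1463, 0.0265]
tcp_rot: [132.9, 89.5, -31.2]
wrist_force: [0.2, 0.4, -0.6]
opening: 0.0125
```

>>> apply_moves --pt "0.002 0 0 0 -0.9" --pt "0.004 0 0 0 -0.9" --pt "0.006 0 0 0 -0.9" --pt "0.008 0 0 0 -0.9" --pt "0.01 0 0 0 -0.9" --pt "0.011 0 0 0 -0.9" --pt "0.011 0 0 0 -0.9" --newtons 40

```text
time: 17.0
ee_pos: [0.5227, -0.1464, 0.0168]
tcp_rot: [134.0, 89.4, -30.1]
wrist_force: [-4.1, -0.2, 9.6]
opening: 0.0131
```

Contact at the expected height with a 9.6 N press. I'll back off slightly, open gently and retreat.

>>> apply_moves --pt "-0.001 0 0 0 -0.9" --pt "-0.001 0 0 0 -0.75" --pt "-0.001 0 0 0 -0.6" --pt "-0.001 0 0 0 -0.45" --pt "-0.001 0 0 0 -0.3" --pt "-0.001 0 0 0 -0.3" --pt "-0.02 0 0 0 -0.3" --pt "-0.06 0 0 0 -0.3" --pt "-0.11 0 0 0 0" --pt "-0.16 0 0.02 0 0.5" --pt "-0.2 0 0.05 0 1" --pt "-0.23 0 0.05 0 1" --newtons 20

```text
time: 18.2
ee_pos: [0.4708, -0.1595, 0.2498]
tcp_rot: [134.7, 89.3, -29.4]
wrist_force: [1.5, -0.2, 0.9]
opening: 0.0838
```

>>> apply_moves --pt "0 0.03 0.03 0 1" --pt "0 0.06 0.06 0 1" --pt "0 0.08 0.08 0 1" --pt "0 0.08 0.08 0 1" --pt "0 0.08 0.08 0 1"

```text
time: 18.7
ee_pos: [0.4155, -0.2586, 0.2498]
tcp_rot: [135.7, 89.3, -28.5]
wrist_force: [0.3, -0.2, -0.6]
opening: 0.0854
```

```bash
python3 - <<'E'
from workcell import bot,cams
from h import *
s,d=wrist(bot,cams,"e.npz"); t=cams.camera("top"); np.savez("et.npz",**t); print(s["time"],s["ee_pos"])
a=np.radians(16); e=np.array([[np.cos(a),np.sin(a)],[-np.sin(a),np.cos(a)]])
for n,q in (("wrist",d),("top",t)):
    C=cloud(q)
    w=dish(C,[.5645,-.2905],.012,.05); 
    if w.sum()>50: r=rect(C[w][:,:2]); print(n,"dish",w.sum(),r,np.percentile(C[w][:,2],[5,50,98]).round(4))
    y=yellow(q,C,[.523,-.146],.06)
    if y.any(): k=C[y]; print(n,"knob",rect(k[:,:2]),np.percentile(k[:,2],[50,98]).round(4),"in dish frame",e@(np.median(k[:,:2],0)-[.5645,-.2905]))
    w=dish(C,[.523,-.146],.0075,.018,.075); 
    if w.sum()>50: r=rect(C[w][:,:2]); print(n,"cover plate",w.sum(),r,np.percentile(C[w][:,2],[5,50,95]).round(4))
cv2.imwrite("pics/e.png",np.hstack([cv2.resize(d["frame"],(533,400)),cv2.resize(t["frame"][200:380,240:450][:, :],(267,229)) if 0 else cv2.resize(t["frame"][200:380,270:420],(267,400))]))
E
```

```text
18.7 [ 0.41553418 -0.25863067  0.24975859]
wrist dish 6677 (array([ 0.55021411, -0.2949494 ]), 89.5989990234375, 56.559410095214844, 15.815130233764648) [0.0125 0.0173 0.042 ]
wrist knob (array([ 0.52183514, -0.14776431]), 33.73130798339844, 14.576370239257812, 15.811867713928223) [0.0316 0.0334] in dish frame [-0.00193104  0.14791543]
wrist cover plate 6169 (array([ 0.50979642, -0.15117714]), 90.00730895996094, 52.547271728515625, 15.912896156311035) [0.0105 0.0119 0.0133]
top dish 1355 (array([ 0.56936633, -0.2911803 ]), 130.98214721679688, 56.63498306274414, 15.647114753723145) [0.0125 0.0183 0.0448]
top knob (array([ 0.52545404, -0.1660092 ]), 33.55882263183594, 51.5330696105957, 15.886128425598145) [0.0326 1.1964] in dish frame [-0.00295522  0.14739942]
top cover plate 1576 (array([ 0.52364355, -0.1439751 ]), 146.12054443359375, 139.7157745361328, 9.977826118469238) [0.0082 0.0122 0.016 ]
```

View pics/e.png

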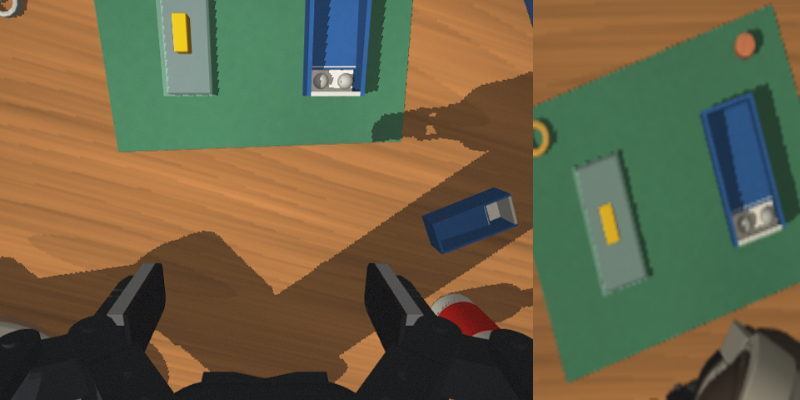

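The final picture shows both balls in the white trough of the level open dish. The cover lies flat, handle up, on the bare half of the mat, 148 mm along the dish's +y, with its plate top at 12 mm as expected. Handing in.

```bash
python3 -c "
from workcell import bot
print(bot.job_done())"
```

```text
the job is handed in; nothing more can be done
None
```

The job is done and handed in at about 19 s of robot time, well under the 64 s limit.

- **Tilting:** The moves can only turn the tool about its own axis, so I tilted the dish by letting it pivot in the pads. I gripped it near the +x end and lifted it level. I then eased the grip so the −x end sagged to about 23°, with that edge resting on the mat. With a firmer grip I lifted it clear of the mat at 24°, and both balls were seen in the trough.
- **Setting back and the cover:** I lowered the dish back level, released it, lifted the cover off by its yellow handle and laid it on the bare half of the mat.

**Last checks:**
- **Dish:** It was level after release and about 2.5 mm from where it first stood. The later views cut it off or read it poorly, so I did not measure its position again after taking the cover off, but it looked undisturbed.
- **Balls:** Both are in the white trough in the final wrist and top pictures.
- **Cover:** It lies flat and handle up, 148 mm from the dish's centre along its +y, with its top at 12 mm as expected. It pressed on the mat with just under 10 N when set down.
- **Gripper:** It is open and clear of everything.

**Disagreements:** While the dish was being lowered it slid several millimetres in the lightly closed pads, so it came level with the gripper about 9 mm higher than at the start. The tool also drifted to 0.5–0.8° off vertical, which had no visible effect.

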